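# Clear the check weight and date-stamp the balance record

## Task

The balance check is finished: lift the big check weight off the date box of the record on the clipboard and set it gently back, upright, in its empty ring on the wooden weight stand, leaving the two smaller weights standing and not knocking the small bottle. Then take the self-inking date stamp, set its foot upright and square inside the printed date box, and press its upper part all the way down with a light, steady push, making no print anywhere else. The program finishes while holding it so: stamp still gripped, upright and pressed down in the box, neither released nor lifted.

Things in the scene. Friction and masses are not known exactly. Their poses are not given: they have to be found in the camera images.
- clipboard: Small dark hardboard clipboard, 190 (x) by 125 (y) mm, lying loose on the table, 0.35 kg, with a white pad of ruled records (105 mm wide) on it; the paper's top is 5 mm above the table. Origin: centre of the underside. +x points to its far end with the low steel clip (up to 21 mm high, from x = 52 mm on). +z up.
- date_box (a point): Centre of the empty printed black-framed date box on the paper's top, near end (-x) and left (+y) on the record, at [-58, 18, 5] mm in the clipboard's frame; axes as the clipboard's. The frame measures 44 (x) by 58 (y) mm inside; its lines are 1.4 mm wide.
- weight_200g: Big knobbed metal check weight, 0.2 kg, standing on the clipboard over the date box: body 32 mm across up to a height of 37 mm, knob 20 mm across above that, 49 mm high in all. Origin: centre of its underside; +z up through the knob. Round, so its yaw does not matter.
- weight_stand: Flat wooden stand of the check weights, 46 (x) by 118 (y) by 18 (z) mm, loose, 0.15 kg, flat on the table, left of the clipboard. Origin: centre of its underside. Three ring marks on its flat top, in a row along its y axis (nothing to drop into: weights just stand on them); two carry the smaller weights.
- empty_ring (a point): Centre of the empty (largest, 37 mm across) ring mark on the stand's top, at [0, 37, 18] mm in the stand's frame; the big weight belongs here, standing centred on the mark.
- weight_100g: Middle check weight, 26 mm across and 39 mm high, standing in the stand's middle ring at [0, -4, 18] mm in the stand's frame. Origin: centre of its underside. Stays where it is.
- weight_50g: Small check weight, 20 mm across and 31 mm high, standing in the stand's other end ring at [0, -39, 18] mm in the stand's frame. Origin: centre of its underside. Stays where it is.
- stamp: Self-inking date stamp, 101 mm high, 75 g, standing near or far right. Foot: black frame 38 (x) by 52 (y) mm. Above it the moving upper part, 44 (x) by 58 (y) mm with upright sides at heights 32 to 77 mm, then a narrower head. Origin: centre of the foot's underside; +z up. Grip the upper part across its 44 mm (along x). Square in the box, its x lies along the clipboard's x (either way).
- stamp_press (a joint): How far the stamp's upper part is pressed down on its foot: 0 = up, 0.018 m = fully down; over 0.010 m leaves a print. A spring returns it with 0.44 N per mm (8 N fully down) plus 0.9 N of friction; past 18 mm it is a hard stop: about 9 N is right, more than 20 N is too hard.
- sample_bottle: Small white capped bottle, 33 mm across, 66 mm high, standing in the stamp's other place. Origin: centre of its underside. Bystander.
Mind the look-alikes: they are no part of the job. What is shaped like the weight_100g but blue or yellow is not meant.

How it is judged:
On the way, in this order (a step that is already met when the one before it is completed fails the run):
1. the big weight stands upright, let go, in the empty ring of the stand (horizontal distance between weight_200g and empty_ring below 0.006 m and z of weight_200g in the frame of weight_stand between 0.016 and 0.021 m and angle between weight_200g's own z axis and vertical below 0.1 rad and contact force between the fingers and weight_200g below 0.1 N and linear speed of weight_200g below 0.02 m/s), for 0.2 s.
2. the stamp stands square in the date box, pressed down and held (horizontal distance between stamp and date_box below 0.006 m and angle between the x axis of stamp and the x axis of clipboard, either way round below 0.13 rad and angle between stamp's own z axis and vertical below 0.07 rad and z of stamp in the frame of clipboard between 0.003 and 0.007 m and value of joint stamp_press above 0.0145 m and contact force between stamp and clipboard between 5 and 20 N and contact force between the fingers and stamp above 2 N), for 0.5 s.
At the end, for the whole second after the job is handed in: Stamp gripped (over 2 N), foot within 6 mm of the box centre, square within 0.13 rad, upright within 0.07 rad, pressed 14.5 mm or more, 5 to 20 N on the clipboard. Big weight upright, let go, within 6 mm of the empty ring's centre; both smaller weights upright on the stand (all of step 2 and horizontal distance between weight_200g and empty_ring below 0.006 m and z of weight_200g in the frame of weight_stand between 0.016 and 0.021 m and angle between each of weight_200g, weight_100g, weight_50g's own z axis and vertical below 0.1 rad and contact force between the fingers and weight_200g below 0.1 N and z of weight_100g in the frame of weight_stand between 0.016 and 0.021 m and z of weight_50g in the frame of weight_stand between 0.016 and 0.021 m); the arm keeps its last pose, push and grip.
It fails at once if the stamp prints outside the date box (pressed over 10 mm more than 12 mm from the box's centre) (value of joint stamp_press above 0.01 m and horizontal distance between stamp and date_box above 0.012 m).
It fails at once if the stamp is leaned on hard (over 30 N on the clipboard) (contact force between stamp and clipboard above 30 N).
It fails at once if the big weight is dropped or rammed onto the stand (over 30 N) (contact force between weight_200g and weight_stand above 30 N).
It fails at once if a smaller weight is tipped, or it or the stand is shoved more than 30 mm (angle between any of weight_100g, weight_50g's own z axis and vertical above 0.35 rad or distance of any of weight_100g, weight_50g, weight_stand from where it was at the start of the episode above 0.03 m).
It fails at once if the small bottle is knocked over or moved more than 20 mm (angle between sample_bottle's own z axis and vertical above 0.35 rad or distance of sample_bottle from where it was at the start of the episode above 0.02 m).
It also fails if it takes over 58 s, if anything falls off the work surface, if the arm or the gripper's body presses on something with over 40 N, if the wrist force passes 120 N, or if a joint passes its speed limit or range.

## Robot

A 6-joint arm with a two-finger parallel gripper is mounted at the origin on the work surface; the furniture and walls round the work are solid. World frame = base frame: x ahead of the robot, y to its left, z up, the work surface at z = 0. Lengths are in m, angles in rad, forces in N, time in s.
With the tool pointing down it reaches from about 0.4 to 0.825 m from the base axis. Payload 7 kg.
Tool frame: the origin (TCP) lies at the very end of the fingers, on their centre line; the grasp point (between the pads) lies 19 mm behind it; z points along the fingers, y is the line along which they close (so a half turn about z gives the same grasp; the last joint's range is limited). The gripper opens to 88 mm and grips with 3 to 60 N. Pads are 19 mm wide; open, the fingers measure 130 mm over their backs; the gripper's body (78 mm by 193 mm) begins 47 mm behind the grasp point.
Start: joints at [1.585, 0.359, 0.012, 0, -1.224, -0.288], TCP at [0.183, 0.65, 0.227] pointing down, gripper open.
Joint ranges: [-3.07, 3.07], [-1.43, 2.12], [-1.02, 1.25], [-3.03, 1.67], [-3.05, -0], [-3.03, 3.03]. Speed limits (rad/s): [2.39, 2.39, 3.01, 3.14, 3.14, 3.14].

## Interface

Orientations are given as [roll, pitch, yaw] about the fixed x, y, z axes, in that order (R = Rz(yaw) Ry(pitch) Rx(roll)).
In Python, from station import arm gives the robot as it stands. The module is installed in compiled form; this text tells all that it offers.
- The arm moves only by the shell command python3 -m crank 'ROWS' [FORCE]. ROWS is JSON, a list of rows, each an object of numbers: "dx", "dy", "dz": the shift along the world's x, y, z in m; "twist": the turn about the world's z in degrees; "grip": the opening, from -1 (shut) to 1 (fully open). A call has exactly 5 rows; each row is the pose to reach, as a shift and turn from the pose commanded when the call began; what a row does not reach only later rows make up. A row lasts 1/12 s, in which the tool goes at most 41.7 mm and 7.16 degrees, less where a joint would pass 70% of its speed; a pose out of reach is approached as far as the arm can. A call with a gripper value outside its range is refused whole. The fingers move at their own pace and stop on an object; FORCE is the grip in N (left out, the last holds). Time passes only in rows, so rows that repeat a pose let the fingers close, or fill a call up. It gives the time, the measured TCP pose, the force, the opening and the grip force at its end, in the units of the state.
- arm.get_state(): the state, without advancing time (a new reading comes with each control period).
- arm.grab_frame(name): name is "scene" or "side" or "wrist"; returns the picture (420x560x3 uint8, red, green, blue); there is no depth.
- arm.get_calibration(name): a dict with "fx", "fy", "cx", "cy" (pixels), "cam_to_world" (4x4, takes a point from camera to world coordinates); the wrist camera has in their place "tool_from_camera" (4x4, takes a point from camera to tool coordinates, whose origin is the TCP and whose axes are the flange's). Camera axes: x right, y down, z forward; pixel columns grow to the right and rows downward; lengths in m; the calibration is good to about 2 mm. A picture is of the moment at which its call begins: read the wrist's pose just before it. get_calibration takes no time and is no camera call.
- arm.job_done(): hands the job in; it is judged then, once.
The state is a dict: "t": time; "q": joint angles; "qd": joint speeds; "joint_efforts": joint torques, N m; "eef_pos": TCP position; "ee_rot": TCP orientation; "force": force on the tool from outside, world axes, zero at the start; "moment": the same for the moment, N m; "width": finger opening in m; "gripper_force": force on a finger pad.
Only numpy, scipy, OpenCV 4.12 (cv2) and the standard library are available. Lean on these libraries where they do the work, as an engineer would, in place of code of your own. Each camera call takes 0.05 s, during which the arm holds its last target. There are 200 camera calls.

## Working session

There is one attempt and no reset: what is moved stays moved. The work goes in short steps, Python scripts to look and compute and a shell command to move; the robot and the scene stay as the last step left them, time stands still between calls to the robot, and variables do not carry over. Pictures are saved under pics/ and viewed, at most 10 in all, crops included, and the job is handed in when it is done.

```bash
mkdir -p pics
python3 - <<'E'
from station import arm
import cv2,numpy as np
s=arm.get_state();print(s['eef_pos'],s['ee_rot'],s['width'],s['t'])
for n in('scene','side'):
    f=arm.grab_frame(n);cv2.imwrite(f'pics/{n}0.png',f[:,:,::-1]);c=arm.get_calibration(n);print(n,c)
print(arm.get_calibration('wrist'))
E
```

```text
[0.18240356 0.64936612 0.22565204] [ 3.13997087e+00 -1.05698357e-04 -2.73952290e-01] 0.08748500260804795 0.0
scene {'fx': 450.5692815280422, 'fy': 450.5692815280422, 'cx': 274.9057883721923, 'cy': 200.73084336052455, 'cam_to_world': array([[-0.76090164, -0.49028957,  0.42502334,  0.08166898],
       [-0.64885407,  0.57910474, -0.49358494,  0.39731724],
       [-0.00413348, -0.65134771, -0.75876813,  0.79639519],
       [ 0.        ,  0.        ,  0.        ,  1.        ]])}
side {'fx': 536.5013723300232, 'fy': 536.5013723300232, 'cx': 269.80865796037955, 'cy': 203.01325578494573, 'cam_to_world': array([[ 0.88499534, -0.1933082 ,  0.42357429,  0.00644373],
       [-0.46523884, -0.33132919,  0.82083725, -1.0882374 ],
       [-0.01833204, -0.92350036, -0.38315927,  0.52462162],
       [ 0.        ,  0.        ,  0.        ,  1.        ]])}
{'fx': 344.726540209093, 'fy': 344.726540209093, 'cx': 278.95003058158676, 'cy': 205.03619906876827, 'tool_from_camera': array([[ 2.78120740e-04, -9.66987245e-01, -2.54824626e-01,
         6.63871696e-02],
       [ 9.99999928e-01,  3.34806526e-04, -1.79075784e-04,
         1.20379630e-03],
       [ 2.58480947e-04, -2.54824558e-01,  9.66987269e-01,
        -1.57771479e-01],
       [ 0.00000000e+00,  0.00000000e+00,  0.00000000e+00,
         1.00000000e+00]])}
```

View pics/scene0.png

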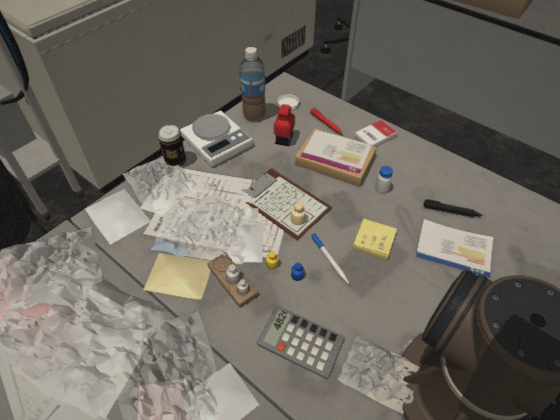

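View pics/side0.png

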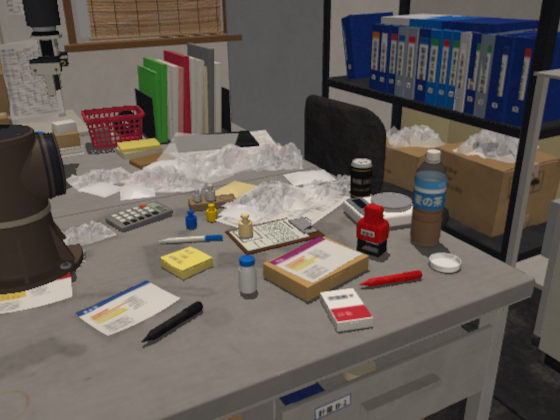

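The scene view shows the clipboard around (289,203) with the big weight at (299,213). The stand is at (232,280), with its empty ring at about (221,265). The red stamp is at (285,128) and the bottle at (385,180).

```bash
cat > h.py <<'E'
from station import arm
import cv2,numpy as np
from scipy.spatial.transform import Rotation as R
def T(name,s=None):
    c=arm.get_calibration(name)
    if name!='wrist': M=c['cam_to_world']
    else:
        W=np.eye(4);W[:3,:3]=R.from_euler('xyz',s['ee_rot']).as_matrix();W[:3,3]=s['eef_pos'];M=W@c['tool_from_camera']
    return c,M
def px2w(cm,u,v,z):
    c,M=cm;d=M[:3,:3]@[(u-c['cx'])/c['fx'],(v-c['cy'])/c['fy'],1];o=M[:3,3]
    return o+d*(z-o[2])/d[2]
def w2px(cm,p):
    c,M=cm;q=np.linalg.inv(M)@[*p,1];return c['fx']*q[0]/q[2]+c['cx'],c['fy']*q[1]/q[2]+c['cy']
E
python3 - <<'E'
from h import *
c=T('scene')
for n,u,v,z in[('weight',298,218,.008),('w top',299,204,.052),('ring',221,264,.018),('standA',257,293,.018),('stampfoot',284,142,.0),('stamp head',287,108,.1),('bottle',384,189,.003),('clip L corner',245,200,.004),('clip near',295,235,.004),('clip right',330,207,.004),('clip far',278,171,.004)]:
    print(n,px2w(c,u,v,z).round(3))
a=cv2.imread('pics/scene0.png')
cv2.imwrite('pics/c0.png',cv2.resize(a[100:310,190:410],None,fx=2.7,fy=2.7,interpolation=2))
E
```

```text
weight [ 0.451 -0.11   0.008]
w top [ 0.453 -0.114  0.052]
ring [0.491 0.091 0.018]
standA [0.391 0.093 0.018]
stampfoot [ 0.641 -0.291 -0.   ]
stamp head [ 0.645 -0.305  0.1  ]
bottle [ 0.352 -0.314  0.003]
clip L corner [ 0.58  -0.075  0.004]
clip near [ 0.428 -0.072  0.004]
clip right [ 0.417 -0.185  0.004]
clip far [ 0.582 -0.196  0.004]
```

View pics/c0.png

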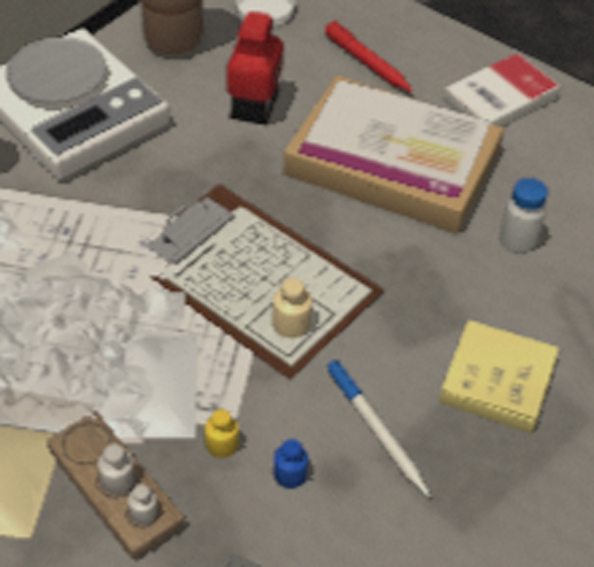

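The crop confirms it: the stand's long axis runs along world x with the empty ring at the far end, and the clipboard is almost square to world. Next I move to an overlook pose.

```bash
python3 -m crank '[{"dx":0.076,"dy":-0.185,"twist":15.7,"grip":1},{"dx":0.076,"dy":-0.185,"twist":15.7,"grip":1},{"dx":0.076,"dy":-0.185,"twist":15.7,"grip":1},{"dx":0.076,"dy":-0.185,"twist":15.7,"grip":1},{"dx":0.076,"dy":-0.185,"twist":15.7,"grip":1}]' 15
python3 -m crank '[{"dx":0.076,"dy":-0.185},{"dx":0.076,"dy":-0.185},{"dx":0.076,"dy":-0.185},{"dx":0.076,"dy":-0.185},{"dx":0.076,"dy":-0.185}]'
python3 -m crank '[{"dx":0.076,"dy":-0.185},{"dx":0.076,"dy":-0.185},{"dx":0.076,"dy":-0.185},{"dx":0.076,"dy":-0.185},{"dx":0.076,"dy":-0.185}]'
python3 -m crank '[{"dx":0.04,"dy":-0.1},{"dx":0.04,"dy":-0.1},{"dx":0.04,"dy":-0.1},{"dx":0.04,"dy":-0.1},{"dx":0.04,"dy":-0.1}]'
python3 - <<'E'
from h import *
s=arm.get_state();f=arm.grab_frame('wrist');cv2.imwrite('pics/w1.png',f[:,:,::-1]);print(s['eef_pos'],s['ee_rot'],s['force'],s['t'])
np.savez('w1.npz',p=s['eef_pos'],r=s['ee_rot'])
E
```

```text
[0.18245402 0.64944266 0.22572499] [ 3.14013373e+00 -1.78863893e-04 -2.73898549e-01] [-0.29123681  0.38914922  0.1290589 ] 0.1invalid input at $[0]: expected keys dx, dy, dz, twist, grip
invalid input at $[0]: expected keys dx, dy, dz, twist, grip
invalid input at $[0]: expected keys dx, dy, dz, twist, grip
invalid input at $[0]: expected keys dx, dy, dz, twist, grip
```

View pics/w1.png

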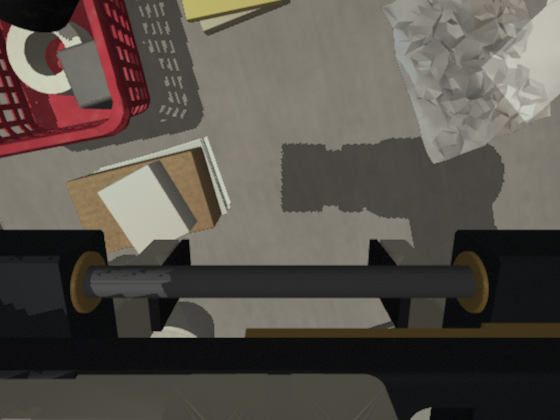

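The arm didn't move because every row needs all five keys. The view only shows the shelf area, with the fingers across rows 240–330.

```bash
python3 -m crank '[{"dx":0.076,"dy":-0.185,"dz":0,"twist":15.7,"grip":1},{"dx":0.076,"dy":-0.185,"dz":0,"twist":15.7,"grip":1},{"dx":0.076,"dy":-0.185,"dz":0,"twist":15.7,"grip":1},{"dx":0.076,"dy":-0.185,"dz":0,"twist":15.7,"grip":1},{"dx":0.076,"dy":-0.185,"dz":0,"twist":15.7,"grip":1}]' 15
python3 -m crank '[{"dx":0.076,"dy":-0.185,"dz":0,"twist":0,"grip":1},{"dx":0.076,"dy":-0.185,"dz":0,"twist":0,"grip":1},{"dx":0.076,"dy":-0.185,"dz":0,"twist":0,"grip":1},{"dx":0.076,"dy":-0.185,"dz":0,"twist":0,"grip":1},{"dx":0.076,"dy":-0.185,"dz":0,"twist":0,"grip":1}]'
python3 -m crank '[{"dx":0.076,"dy":-0.185,"dz":0,"twist":0,"grip":1},{"dx":0.076,"dy":-0.185,"dz":0,"twist":0,"grip":1},{"dx":0.076,"dy":-0.185,"dz":0,"twist":0,"grip":1},{"dx":0.076,"dy":-0.185,"dz":0,"twist":0,"grip":1},{"dx":0.076,"dy":-0.185,"dz":0,"twist":0,"grip":1}]'
python3 - <<'E'
from h import *
s=arm.get_state();print(s['eef_pos'],s['ee_rot'],s['q'],s['t'])
E
```

```text
t: 0.57
eef_pos: [0.259, 0.4619, 0.2263]
ee_rot: [3.141, 0.0, 0.0]
force: [0.7, -0.6, 0.6]
width: 0.0875
gripper_force: 0.0
t: 0.98
eef_pos: [0.3346, 0.2771, 0.2266]
ee_rot: [-3.141, 0.0, 0.0]
force: [0.2, 0.3, -0.0]
width: 0.0872
gripper_force: 0.0
t: 1.4
eef_pos: [0.4106, 0.0923, 0.2268]
ee_rot: [-3.141, -0.001, 0.0]
force: [1.1, -0.3, -0.8]
width: 0.0877
gripper_force: 0.0
[0.41063384 0.09233186 0.22681063] [-3.14117543e+00 -5.30343247e-04  1.32067172e-04] [ 6.94356469e-01 -7.78678776e-02 -5.08978229e-01  2.05345420e-05
 -1.13901144e+00  8.76563449e-01] 1.4
```

```bash
python3 -m crank '[{"dx":0.01,"dy":-0.10,"dz":0.03,"twist":0,"grip":1},{"dx":0.01,"dy":-0.10,"dz":0.03,"twist":0,"grip":1},{"dx":0.01,"dy":-0.10,"dz":0.03,"twist":0,"grip":1},{"dx":0.01,"dy":-0.10,"dz":0.03,"twist":0,"grip":1},{"dx":0.01,"dy":-0.10,"dz":0.03,"twist":0,"grip":1}]'
python3 - <<'E'
from h import *
s=arm.get_state();f=arm.grab_frame('wrist');cv2.imwrite('pics/w2.png',f[:,:,::-1]);print(s['eef_pos'],s['ee_rot'],s['force'],s['t'])
np.savez('w2.npz',eef_pos=s['eef_pos'],ee_rot=s['ee_rot'])
E
```

```text
t: 1.82
eef_pos: [0.4205, -0.0062, 0.2567]
ee_rot: [-3.141, -0.0, -0.003]
force: [-0.3, -0.2, -0.6]
width: 0.0874
gripper_force: 0.0
[ 0.42046209 -0.00616931  0.25669879] [-3.14112415e+00 -4.48267865e-04 -2.90019836e-03] [-0.27386707 -0.17513186 -0.58051915] 1.8167
```

View pics/w2.png

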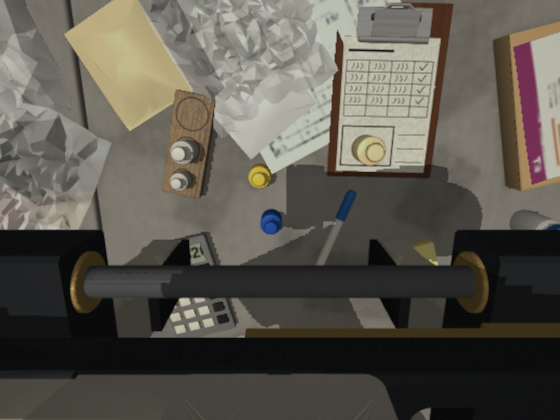

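The wrist view shows the clipboard with near corners at (329,174) and (431,177), and the box frame at about (340..395,125..167). The weight is at (373,148). The stand's corners are (177,91), (214,97), (200,195) and (163,190), with the empty ring at (193,113).

Run:
```python
from h import *
a=cv2.imread('pics/w2.png')
k=dict(fx=6,fy=6,interpolation=2)
m=np.hstack([cv2.resize(a[85:185,158:223],None,**k),cv2.resize(a[115:215-0,330:398],None,**k)])[:,:800]
cv2.imwrite('pics/z2.png',m);print(m.shape)
s=np.load('w2.npz');c=T('wrist',s)
for n,u,v,z in[('wtop',374,146,.054),('ring',193,113,.018),('nl',329,174,.0035),('nr',431,177,.0035),('fr',451,5,.0035),('s1',177,91,.018),('s2',214,97,.018),('s3',200,195,.018),('s4',163,190,.018)]:print(n,px2w(c,u,v,z).round(4))
```

```text
(600, 798, 3)
wtop [ 0.4546 -0.1051  0.054 ]
ring [0.4883 0.0887 0.018 ]
nl [ 0.4169 -0.0669  0.0035]
nr [ 0.413  -0.19    0.0035]
fr [ 0.5992 -0.191   0.0035]
s1 [0.5116 0.1047 0.018 ]
s2 [0.5052 0.0645 0.018 ]
s3 [0.3947 0.0867 0.018 ]
s4 [0.4009 0.1298 0.018 ]
```

View pics/z2.png

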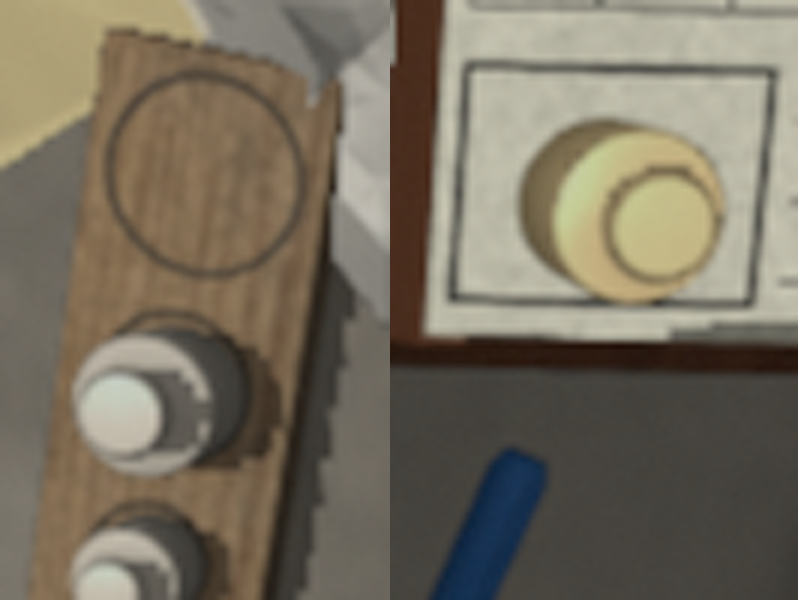

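The zoom gives the ring centre at crop (206,174), the knob at (663,224) and the weight's body top at (638,215). The box frame corners are (467,66), (774,70), (752,303) and (450,298). Some paper lies just right of the stand, so I'll grip high with the fingers turned away from it.

Run:
```python
from h import *
s=np.load('w2.npz');c=T('wrist',s)
L=lambda x,y:(158+x/6-.42,85+y/6-.42)
Q=lambda x,y:(330+(x-390)/6-.42,115+y/6-.42)
print('ring',px2w(c,*L(206,174),.018).round(4))
print('knob',px2w(c,*Q(663,224),.054).round(4),'body',px2w(c,*Q(638,215),.042).round(4))
P=np.array([px2w(c,*Q(*p),.005) for p in[(467,66),(774,70),(752,303),(450,298)]]);print(P.round(4),P.mean(0).round(4))
print('sides',np.linalg.norm(np.diff(P,axis=0),axis=1))
sc=T('scene');print(px2w(sc,190+88/2.7-.3,100+446/2.7-.3,.018),px2w(sc,190+293/2.7-.3,100+286/2.7-.3,.054))
```

```text
ring [0.4876 0.09   0.018 ]
knob [ 0.4486 -0.1066  0.054 ] body [ 0.4489 -0.1053  0.042 ]
[[ 0.4738 -0.0802  0.005 ]
 [ 0.4729 -0.1395  0.005 ]
 [ 0.4278 -0.1389  0.005 ]
 [ 0.4289 -0.0788  0.005 ]] [ 0.4508 -0.1094  0.005 ]
sides [0.05930256 0.04514065 0.06002614]
[0.4878338  0.09057725 0.018     ] [ 0.45024805 -0.10745899  0.054     ]
```

```bash
python3 -m crank '[{"dx":0.0285,"dy":-0.1,"dz":-0.15,"twist":-22,"grip":1},{"dx":0.0285,"dy":-0.1,"dz":-0.15,"twist":-22,"grip":1},{"dx":0.0285,"dy":-0.1,"dz":-0.15,"twist":-22,"grip":1},{"dx":0.0285,"dy":-0.1,"dz":-0.15,"twist":-22,"grip":1},{"dx":0.0285,"dy":-0.1,"dz":-0.15,"twist":-22,"grip":1}]' 15
python3 -m crank '[{"dx":0,"dy":0,"dz":-0.03,"twist":0,"grip":1},{"dx":0,"dy":0,"dz":-0.055,"twist":0,"grip":1},{"dx":0,"dy":0,"dz":-0.079,"twist":0,"grip":1},{"dx":0,"dy":0,"dz":-0.079,"twist":0,"grip":0.2},{"dx":0,"dy":0,"dz":-0.079,"twist":0,"grip":-1}]'
```

```text
t: 2.28
eef_pos: [0.4466, -0.1059, 0.1019]
ee_rot: [3.139, 0.006, -0.385]
force: [-0.5, -0.8, 0.0]
width: 0.0875
gripper_force: 0.0
t: 2.7
eef_pos: [0.4481, -0.1045, 0.0267]
ee_rot: [3.139, 0.003, -0.382]
force: [-0.1, -0.1, 1.4]
width: 0.0794
gripper_force: 0.0
```

```bash
python3 -m crank '[{"dx":0,"dy":0,"dz":0,"twist":0,"grip":-1},{"dx":0,"dy":0,"dz":0,"twist":0,"grip":-1},{"dx":0,"dy":0,"dz":0,"twist":0,"grip":-1},{"dx":0,"dy":0,"dz":0,"twist":0,"grip":-1},{"dx":0,"dy":0,"dz":0,"twist":0,"grip":-1}]'
python3 -m crank '[{"dx":0,"dy":0,"dz":0,"twist":0,"grip":-1},{"dx":0,"dy":0,"dz":0,"twist":0,"grip":-1},{"dx":0,"dy":0,"dz":0,"twist":0,"grip":-1},{"dx":0,"dy":0,"dz":0,"twist":0,"grip":-1},{"dx":0,"dy":0,"dz":0,"twist":0,"grip":-1}]'
```

```text
t: 3.12
eef_pos: [0.4496, -0.105, 0.0284]
ee_rot: [-3.141, -0.002, -0.384]
force: [-0.8, -0.2, -0.3]
width: 0.0463
gripper_force: 0.0
t: 3.53
eef_pos: [0.4491, -0.1053, 0.0277]
ee_rot: [3.141, -0.0, -0.384]
force: [-0.8, -2.6, 4.3]
width: 0.03
gripper_force: 15.0
```

```bash
python3 -m crank '[{"dx":0,"dy":0,"dz":0.03,"twist":0,"grip":-1},{"dx":0,"dy":0,"dz":0.06,"twist":0,"grip":-1},{"dx":0,"dy":0.0,"dz":0.08,"twist":0,"grip":-1},{"dx":0.005,"dy":0.025,"dz":0.08,"twist":0,"grip":-1},{"dx":0.012,"dy":0.06,"dz":0.08,"twist":0,"grip":-1}]'
python3 -m crank '[{"dx":0.007,"dy":0.036,"dz":0,"twist":0,"grip":-1},{"dx":0.014,"dy":0.072,"dz":0,"twist":0,"grip":-1},{"dx":0.021,"dy":0.108,"dz":0,"twist":0,"grip":-1},{"dx":0.0268,"dy":0.136,"dz":0,"twist":0,"grip":-1},{"dx":0.0268,"dy":0.136,"dz":0,"twist":0,"grip":-1}]'
python3 -m crank '[{"dx":0,"dy":0,"dz":-0.025,"twist":0,"grip":-1},{"dx":0,"dy":0,"dz":-0.045,"twist":0,"grip":-1},{"dx":0,"dy":0,"dz":-0.055,"twist":0,"grip":-1},{"dx":0,"dy":0,"dz":-0.055,"twist":0,"grip":-1},{"dx":0,"dy":0,"dz":-0.055,"twist":0,"grip":-1}]'
python3 - <<'E'
from h import *
s=arm.get_state();f=arm.grab_frame('wrist');cv2.imwrite('pics/w3.png',f[:,:,::-1]);print(s['eef_pos'],s['ee_rot'],s['force'],s['t'])
print(w2px(T('wrist',s),[.4876,.0903,.018]))
f=arm.grab_frame('side');g=arm.grab_frame('scene');k=dict(fx=3,fy=3,interpolation=2)
m=np.hstack([cv2.resize(f[130:240,150:280],None,**k),cv2.resize(g[200:310,180:310],None,**k)]);cv2.imwrite('pics/m3.png',m[:,:,::-1])
m=np.vstack([m,cv2.resize(arm.grab_frame('wrist')[200:300,150:410],None,**k)]);m=cv2.resize(m,None,fx=.9,fy=.9);print(m.shape);cv2.imwrite('pics/m3.png',m[:,:,::-1])
E
```

```text
t: 3.95
eef_pos: [0.4611, -0.0456, 0.1086]
ee_rot: [-3.14, -0.002, -0.387]
force: [0.5, -0.9, -3.3]
width: 0.0301
gripper_force: 15.0
t: 4.37
eef_pos: [0.4894, 0.0953, 0.1074]
ee_rot: [-3.14, -0.001, -0.38]
force: [0.2, -0.2, -1.3]
width: 0.0297
gripper_force: 15.0
t: 4.78
eef_pos: [0.4873, 0.0905, 0.052]
ee_rot: [3.14, 0.001, -0.384]
force: [1.2, -0.2, -1.4]
width: 0.0297
gripper_force: 15.0
[0.48732124 0.09052992 0.05195943] [ 3.13994755e+00  1.21728819e-03 -3.83738346e-01] [ 1.18053705 -0.1708582  -1.36625849] 4.7833
(np.float64(276.68813664161354), np.float64(230.76796497919082))
(567, 702, 3)
```

View pics/m3.png

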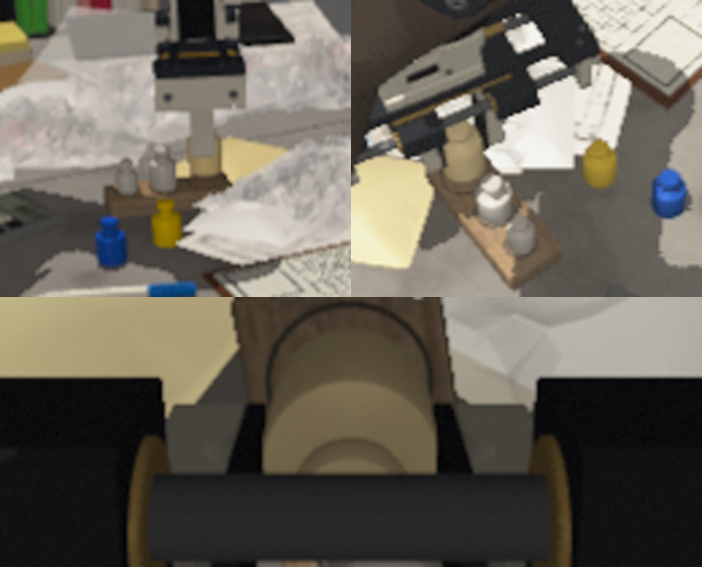

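The three views show the weight upright over the ring, well clear of the 100 g weight and the paper, and centred sideways (ring and weight both near column 279). Now lowering gently.

```bash
python3 - <<'E'
from h import *
s=arm.get_state();c=T('wrist',s);y=s['ee_rot'][2]
for r in(.018,.019):print(w2px(c,[.4876+r*np.cos(y),.0903+r*np.sin(y),.018]))
E
python3 -m crank '[{"dx":0,"dy":0,"dz":-0.003,"twist":0,"grip":-1},{"dx":0,"dy":0,"dz":-0.006,"twist":0,"grip":-1},{"dx":0,"dy":0,"dz":-0.008,"twist":0,"grip":-1},{"dx":0,"dy":0,"dz":-0.009,"twist":0,"grip":-1},{"dx":0,"dy":0,"dz":-0.01,"twist":0,"grip":-1}]'
python3 -m crank '[{"dx":0,"dy":0,"dz":-0.0005,"twist":0,"grip":-1},{"dx":0,"dy":0,"dz":-0.001,"twist":0,"grip":-1},{"dx":0,"dy":0,"dz":-0.0015,"twist":0,"grip":-1},{"dx":0,"dy":0,"dz":-0.0015,"twist":0,"grip":-1},{"dx":0,"dy":0,"dz":-0.0015,"twist":0,"grip":-1}]'
```

```text
(np.float64(278.5019124633307), np.float64(201.87496511217205))
(np.float64(278.5018248724335), np.float64(200.19630252080455))
t: 5.4
eef_pos: [0.4878, 0.0908, 0.0424]
ee_rot: [3.141, 0.0, -0.384]
force: [0.1, -0.6, -1.2]
width: 0.0297
gripper_force: 15.0
t: 5.82
eef_pos: [0.4879, 0.0909, 0.0411]
ee_rot: [-3.142, -0.0, -0.384]
force: [0.5, -0.3, -1.4]
width: 0.0294
gripper_force: 15.0
```

```bash
python3 -m crank '[{"dx":0,"dy":0,"dz":-0.0004,"twist":0,"grip":-1},{"dx":0,"dy":0,"dz":-0.0008,"twist":0,"grip":-1},{"dx":0,"dy":0,"dz":-0.0012,"twist":0,"grip":-1},{"dx":0,"dy":0,"dz":-0.0012,"twist":0,"grip":-1},{"dx":0,"dy":0,"dz":-0.0012,"twist":0,"grip":-1}]'
python3 -m crank '[{"dx":0,"dy":0,"dz":0,"twist":0,"grip":-1},{"dx":0,"dy":0,"dz":0,"twist":0,"grip":-1},{"dx":0,"dy":0,"dz":0,"twist":0,"grip":-1},{"dx":0,"dy":0,"dz":0,"twist":0,"grip":-1},{"dx":0,"dy":0,"dz":0,"twist":0,"grip":-1}]'
```

```text
t: 6.23
eef_pos: [0.4882, 0.0908, 0.0407]
ee_rot: [-3.141, -0.001, -0.383]
force: [-3.0, -0.6, 8.6]
width: 0.0301
gripper_force: 15.0
t: 6.65
eef_pos: [0.4882, 0.0908, 0.0407]
ee_rot: [-3.141, -0.001, -0.383]
force: [-2.8, -1.0, 7.5]
width: 0.0298
gripper_force: 15.0
```

Seated (about 8 N). Release with a small opening, then rise straight up.

```bash
python3 -m crank '[{"dx":0,"dy":0,"dz":0.0008,"twist":0,"grip":-0.1},{"dx":0,"dy":0,"dz":0.0008,"twist":0,"grip":0.1},{"dx":0,"dy":0,"dz":0.0008,"twist":0,"grip":0.15},{"dx":0,"dy":0,"dz":0.0008,"twist":0,"grip":0.15},{"dx":0,"dy":0,"dz":0.0008,"twist":0,"grip":0.15}]'
python3 -m crank '[{"dx":0,"dy":0,"dz":0.01,"twist":0,"grip":0.15},{"dx":0,"dy":0,"dz":0.03,"twist":0,"grip":0.15},{"dx":0,"dy":0,"dz":0.06,"twist":0,"grip":0.15},{"dx":0,"dy":0,"dz":0.1,"twist":0,"grip":1},{"dx":0,"dy":0,"dz":0.13,"twist":0,"grip":1}]'
python3 -m crank '[{"dx":-0.01,"dy":-0.04,"dz":0.03,"twist":7,"grip":1},{"dx":-0.02,"dy":-0.08,"dz":0.05,"twist":14,"grip":1},{"dx":-0.02,"dy":-0.1,"dz":0.06,"twist":21,"grip":1},{"dx":-0.02,"dy":-0.1,"dz":0.06,"twist":22,"grip":1},{"dx":-0.02,"dy":-0.1,"dz":0.06,"twist":22,"grip":1}]'
python3 - <<'E'
from h import *
s=arm.get_state();f=arm.grab_frame('wrist');cv2.imwrite('pics/w4.png',f[:,:,::-1]);print(s['eef_pos'],s['ee_rot'],s['force'],s['t'])
c=T('wrist',s)
u,v=map(int,w2px(c,[.4876,.0903,.018]));u2,v2=map(int,w2px(c,[.4508,-.1094,.005]));print(u,v,u2,v2)
k=dict(fx=5,fy=5,interpolation=2)
m=np.hstack([cv2.resize(f[v-60:v+50,u-38:u+38],None,**k),cv2.resize(f[v2-60:v2+50,u2-40:u2+40],None,**k)])
np.savez('w4.npz',eef_pos=s['eef_pos'],ee_rot=s['ee_rot'])
cv2.imwrite('pics/m4.png',m[:,:,::-1]);print(m.shape)
E
```

```text
t: 7.07
eef_pos: [0.4878, 0.0908, 0.0406]
ee_rot: [3.142, 0.0, -0.384]
force: [-0.0, 0.1, -0.6]
width: 0.0498
gripper_force: 0.0
t: 7.48
eef_pos: [0.4881, 0.0908, 0.1731]
ee_rot: [-3.141, -0.001, -0.383]
force: [1.5, 0.5, 1.2]
width: 0.0586
gripper_force: 0.0
t: 7.9
eef_pos: [0.468, -0.0102, 0.2318]
ee_rot: [-3.141, -0.002, -0.002]
force: [-0.0, 0.0, -0.6]
width: 0.0859
gripper_force: 0.0
[ 0.46801576 -0.0102302   0.23176275] [-3.14052804e+00 -2.46675415e-03 -1.66351762e-03] [-0.04877245  0.0203027  -0.62265295] 7.9
185 159 365 190
(550, 780, 3)
```

View pics/m4.png

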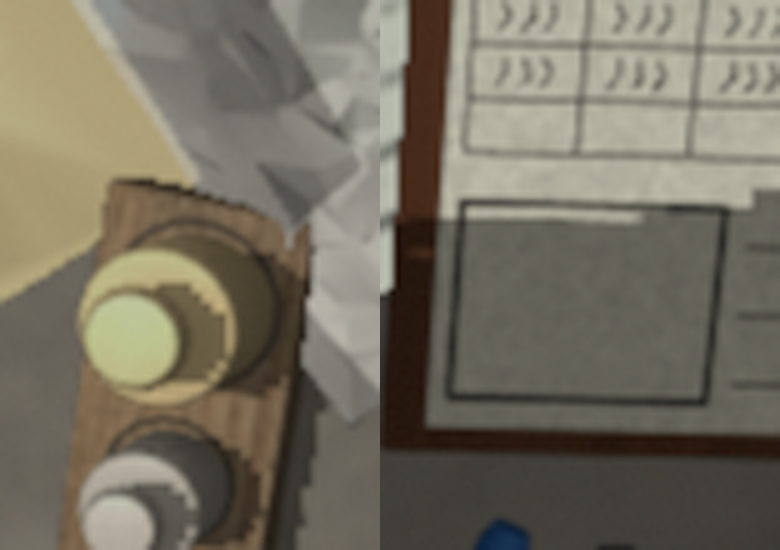

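The weight stands in the ring and the empty box is clear: frame corners at crop (463,201), (725,208), (707,402) and (449,396). Next I look at the stamp from above.

```bash
python3 - <<'E'
from h import *
s=np.load('w4.npz');c=T('wrist',s)
print('knob',px2w(c,147+132/5-.4,99+340/5-.4,.067),'body',px2w(c,147+158/5-.4,99+326/5-.4,.055))
P=np.array([px2w(c,325+(x-380)/5-.4,130+y/5-.4,.005) for x,y in[(463,201),(725,208),(707,402),(449,396)]]);print(P.round(4),P.mean(0).round(4))
d=P[0]-P[3]+P[1]-P[2];e=P[0]-P[1]+P[3]-P[2];print(np.degrees([np.arctan2(d[1],d[0]),np.arctan2(-e[0],e[1])]))
E
python3 -m crank '[{"dx":0.017,"dy":-0.037,"dz":0.004,"twist":0,"grip":1},{"dx":0.034,"dy":-0.074,"dz":0.008,"twist":0,"grip":1},{"dx":0.051,"dy":-0.11,"dz":0.012,"twist":0,"grip":1},{"dx":0.068,"dy":-0.147,"dz":0.016,"twist":0,"grip":1},{"dx":0.085,"dy":-0.18,"dz":0.02,"twist":0,"grip":1}]'
python3 -m crank '[{"dx":0.017,"dy":-0.037,"dz":0.01,"twist":0,"grip":1},{"dx":0.027,"dy":-0.06,"dz":0.01,"twist":0,"grip":1},{"dx":0.027,"dy":-0.06,"dz":0.01,"twist":0,"grip":1},{"dx":0.027,"dy":-0.06,"dz":0.01,"twist":0,"grip":1},{"dx":0.027,"dy":-0.06,"dz":0.01,"twist":0,"grip":1}]'
python3 - <<'E'
from h import *
s=arm.get_state();f=arm.grab_frame('wrist');cv2.imwrite('pics/w5.png',f[:,:,::-1]);print(s['eef_pos'],s['ee_rot'],s['t'])
np.savez('w5.npz',eef_pos=s['eef_pos'],ee_rot=s['ee_rot'])
E
```

```text
knob [0.48705739 0.08898626 0.067     ] body [0.48805153 0.08742987 0.055     ]
[[ 0.4743 -0.0805  0.005 ]
 [ 0.4726 -0.1394  0.005 ]
 [ 0.4274 -0.139   0.005 ]
 [ 0.4289 -0.0792  0.005 ]] [ 0.4508 -0.1095  0.005 ]
[-1.05069986 -1.52178023]
t: 8.37
eef_pos: [0.5536, -0.1901, 0.2493]
ee_rot: [-3.141, 0.002, -0.001]
force: [1.9, 2.1, -0.4]
width: 0.0877
gripper_force: 0.0
t: 8.78
eef_pos: [0.5797, -0.2482, 0.259]
ee_rot: [-3.141, 0.003, -0.001]
force: [0.1, -0.2, -0.2]
width: 0.0878
gripper_force: 0.0
[ 0.57970966 -0.24823658  0.25896541] [-3.14090325e+00  2.57995176e-03 -6.82631957e-04] 8.7833
```

View pics/w5.png

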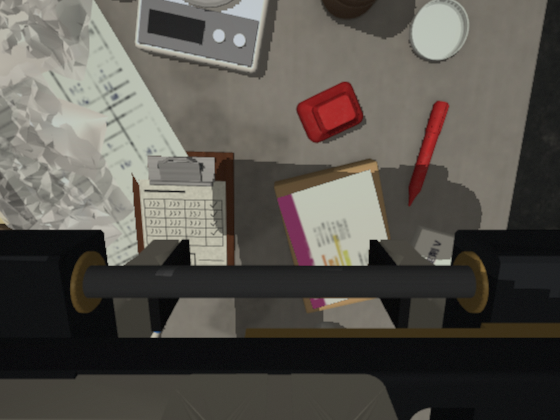

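The stamp is the red blob at (298–362, 83–142), with its long axis sloping about 20° up to the right. The box with the magenta stripe is just nearer than it. I'll fit the pose on the red mask.

Run:
```python
from h import *
from scipy.optimize import minimize
def fit(cm,img,roi,z0,z1,x0):
    a=cv2.imread(img).astype(int);m=((a[...,2]>60)&(a[...,2]>2.2*a[...,1])&(a[...,2]>1.8*a[...,0])).astype(np.uint8)
    w=np.zeros_like(m);x,y,X,Y=roi;w[y:Y,x:X]=m[y:Y,x:X];n,l,st,_=cv2.connectedComponentsWithStats(w);k=1+st[1:,4].argmax();w=(l==k).astype(np.uint8);print(st[k])
    def cost(p):
        c,s=np.cos(p[2]),np.sin(p[2]);pts=[w2px(cm,[p[0]+c*dx-s*dy,p[1]+s*dx+c*dy,z]) for dx in(-.022,.022) for dy in(-.029,.029) for z in(z0,z1)]
        if z1<.09: pass
        h=cv2.convexHull(np.float32(pts));b=np.zeros_like(w);cv2.fillPoly(b,[np.round(h*16).astype(int)],1,shift=4)
        return 1-(b&w).sum()/(b|w).sum()
    r=min((minimize(cost,[x0[0],x0[1],t],method='Nelder-Mead',options=dict(initial_simplex=np.array([x0[0],x0[1],t])+np.array([[0,0,0],[.01,0,0],[0,.01,0],[0,0,.2]]))) for t in(.2,.35,.5)),key=lambda r:r.fun)
    print(r.x[:2].round(4),np.degrees(r.x[2]).round(1),r.fun)
s=np.load('w5.npz');c=T('wrist',s)
fit(c,'pics/w5.png',(280,60,380,160),.032,.077,[.645,-.295])
print(arm.get_state()['q'])
sc=T('scene');print(w2px(sc,[.645,-.295,.101]))
```

```text
[ 297   82   66   60 2544]
[ 0.6456 -0.2967] 26.1 0.15873015873015872
[-9.52267657e-02  2.68740058e-01 -4.06119684e-02 -3.65414173e-04
 -1.26320097e+00  1.66646076e+00]
(np.float64(284.43405360061786), np.float64(109.63462006081951))
```

Run:
```python
from h import *
a=cv2.imread('pics/w5.png').astype(int);m=((a[...,2]>60)&(a[...,2]>2.2*a[...,1])&(a[...,2]>1.8*a[...,0])).astype(np.uint8)
w=np.zeros_like(m);w[60:160,280:380]=m[60:160,280:380]
cs,_=cv2.findContours(w,cv2.RETR_EXTERNAL,cv2.CHAIN_APPROX_NONE);k=max(cs,key=cv2.contourArea)
r=cv2.minAreaRect(k);print(r,cv2.approxPolyDP(k,3,True)[:,0].tolist())
c=T('wrist',np.load('w5.npz'));print(px2w(c,*r[0],.07),px2w(c,*r[0],.055))
B=np.array([px2w(c,*p,.077) for p in cv2.boxPoints(r)]);d=np.diff(B,axis=0)[:2];print(np.linalg.norm(d,axis=1),np.degrees(np.arctan2(d[:,1],d[:,0])))
# bright (top) vs dark (side) red
for y in range(82,144,3):print(y,''.join(' .:oO@'[min(5,int(a[y,x,2]*w[y,x]/45))] for x in range(294,366)))
```

```text
((329.9685974121094, 112.1340103149414), (44.06819152832031, 60.53464889526367), 64.53665161132812) [[347, 82], [298, 105], [298, 114], [313, 141], [361, 120], [362, 113]]
[ 0.64729285 -0.29821236  0.07      ] [ 0.64733797 -0.30034137  0.055     ]
[0.05560353 0.04103607] [ -65.33274672 -150.94304309]
82                                                 ::::::                  
85                                           :::::::::::::::               
88                                     ::::::::::::::oo:::::::             
91                               ::::::::::::::::::::::::::::::            
94                        ::::::::::::::::::::::::::::::::::::::           
97                  ::::::::::::::::::::::::::::oooooooooo:::::::          
100            :::::::::::::::::::::::::::oooooooooooooooooo:::::::.        
103       :::oooo:::::::::::::::::::ooooooooooooooooooooooooo:::.:::.       
106     :::oooooooooooo:::::::oooooooooooooooooooooooooooooooo:::::::.      
109    ::::ooooooooooo::::::oooooooooooooooooooooooooooooooooooo::.::::     
112     ::::oooooooooo::::::ooooooooooooooooooooooooooooooooooooo:::::::    
115      .::::ooooooooo::::::oooooooooooooooooooooooooooooooooooo:::::::.   
118       .::::ooooooooo:::::::oooooooooooooooooooooooooooooooo:....::::.   
121        .::::::oooooooo::::::ooooooooooooooooooooooooo::.  ......::.     
124          :::::::ooooooo::::::oooooooooooooooooo:.... ......:...         
127           .::::::ooooooo:::::::oooooooooo:. . ...........               
130            .::::::ooooooo::::::::::..    .....:...                      
133              .::::::ooooo:::::::............                            
136               .::::::::::::::::::::..                                   
139                  :::::::::::...                                         
142
```

The silhouette puts the stamp at about (0.6465, −0.2975) with yaw +25°, so the tool yaw is −65°. I'll open to only about 64 mm to clear the nearby box.

```bash
python3 -m crank '[{"dx":0.0668,"dy":-0.049,"dz":0,"twist":-7,"grip":0.45},{"dx":0.0668,"dy":-0.049,"dz":0,"twist":-14,"grip":0.45},{"dx":0.0668,"dy":-0.049,"dz":-0.02,"twist":-21,"grip":0.45},{"dx":0.0668,"dy":-0.049,"dz":-0.04,"twist":-28,"grip":0.45},{"dx":0.0668,"dy":-0.049,"dz":-0.06,"twist":-35,"grip":0.45}]'
python3 -m crank '[{"dx":0,"dy":0,"dz":-0.02,"twist":-7,"grip":0.45},{"dx":0,"dy":0,"dz":-0.04,"twist":-14,"grip":0.45},{"dx":0,"dy":0,"dz":-0.06,"twist":-21,"grip":0.45},{"dx":0,"dy":0,"dz":-0.07,"twist":-28,"grip":0.45},{"dx":0,"dy":0,"dz":-0.07,"twist":-30,"grip":0.45}]'
python3 - <<'E'
from h import *
s=arm.get_state();f=arm.grab_frame('wrist');sc=arm.grab_frame('scene');sd=arm.grab_frame('side');print(s['eef_pos'],s['ee_rot'],s['t'],s['width'])
for n,i in(('w6',f),('s6',sc),('d6',sd)):cv2.imwrite(f'pics/{n}.png',i[:,:,::-1])
np.savez('w6.npz',eef_pos=s['eef_pos'],ee_rot=s['ee_rot'])
E
```

```text
t: 9.25
eef_pos: [0.6472, -0.2968, 0.1994]
ee_rot: [-3.141, 0.0, -0.616]
force: [-0.1, 0.4, -0.1]
width: 0.0646
gripper_force: 0.0
t: 9.67
eef_pos: [0.6451, -0.2957, 0.1274]
ee_rot: [3.138, 0.003, -1.141]
force: [0.1, 0.1, -0.4]
width: 0.0633
gripper_force: 0.0
[ 0.64505486 -0.29573012  0.12740303] [ 3.13810005  0.0034712  -1.14061221] 9.6667 0.06333465337975008
```

Run:
```python
from h import *
a=cv2.imread('pics/w6.png').astype(int);m=((a[...,2]>50)&(a[...,2]>2.2*a[...,1])&(a[...,2]>1.8*a[...,0]))
m[:,:120]=0;m[:,450:]=0
for y in range(120,340,10):
    x=np.where(m[y])[0]
    if len(x):print(y,x.min(),x.max(),len(x),(x.min()+x.max())/2)
s=np.load('w6.npz');c=T('wrist',s);y0=-np.radians(65)
for dx,dy,z in[(0,-.029,.077),(0,.029,.077),(-.022,-.029,.077),(-.022,.029,.077),(.022,-.029,.077),(.022,.029,.077),(0,0,.101)]:
    t=np.radians(25);p=[.6465+np.cos(t)*dx-np.sin(t)*dy,-.2975+np.sin(t)*dx+np.cos(t)*dy,z];print(dx,dy,z,np.round(w2px(c,p)))
```

```text
120 437 449 13 443.0
170 247 303 57 275.0
180 242 307 66 274.5
190 243 307 65 275.0
200 243 307 65 275.0
210 243 307 65 275.0
220 244 306 63 275.0
230 244 306 63 275.0
240 244 306 63 275.0
250 251 300 50 275.5
0 -0.029 0.077 [274. 176.]
0 0.029 0.077 [275. 264.]
-0.022 -0.029 0.077 [310. 176.]
-0.022 0.029 0.077 [308. 263.]
0.022 -0.029 0.077 [238. 176.]
0.022 0.029 0.077 [241. 264.]
0 0 0.101 [274. 234.]
```

Run:
```python
from h import *
a=cv2.imread('pics/w6.png').astype(int)
print([(y,*a[y,275]) for y in range(140,262,4)])
s=np.load('w6.npz');c=T('wrist',s);t=np.radians(25)
for dy,z in[(-.029,.077),(-.029,.032),(-.026,.0),(-.026,.02),(0,.077)]:print(dy,z,w2px(c,[.6465-np.sin(t)*dy,-.2975+np.cos(t)*dy,z]))
```

```text
[(140, np.int64(86), np.int64(93), np.int64(98)), (144, np.int64(87), np.int64(94), np.int64(98)), (148, np.int64(88), np.int64(96), np.int64(99)), (152, np.int64(87), np.int64(94), np.int64(97)), (156, np.int64(85), np.int64(93), np.int64(96)), (160, np.int64(78), np.int64(85), np.int64(89)), (164, np.int64(22), np.int64(23), np.int64(88)), (168, np.int64(24), np.int64(24), np.int64(99)), (172, np.int64(32), np.int64(34), np.int64(109)), (176, np.int64(29), np.int64(30), np.int64(118)), (180, np.int64(31), np.int64(31), np.int64(119)), (184, np.int64(32), np.int64(32), np.int64(120)), (188, np.int64(32), np.int64(32), np.int64(121)), (192, np.int64(23), np.int64(22), np.int64(93)), (196, np.int64(20), np.int64(20), np.int64(88)), (200, np.int64(31), np.int64(31), np.int64(115)), (204, np.int64(28), np.int64(28), np.int64(115)), (208, np.int64(35), np.int64(35), np.int64(125)), (212, np.int64(33), np.int64(34), np.int64(124)), (216, np.int64(34), np.int64(36), np.int64(124)), (220, np.int64(35), np.int64(37), np.int64(124)), (224, np.int64(33), np.int64(34), np.int64(123)), (228, np.int64(33), np.int64(34), np.int64(123)), (232, np.int64(36), np.int64(37), np.int64(124)), (236, np.int64(35), np.int64(36), np.int64(125)), (240, np.int64(36), np.int64(37), np.int64(125)), (244, np.int64(35), np.int64(35), np.int64(125)), (248, np.int64(34), np.int64(36), np.int64(124)), (252, np.int64(34), np.int64(36), np.int64(124)), (256, np.int64(55), np.int64(60), np.int64(88)), (260, np.int64(74), np.int64(81), np.int64(84))]
-0.029 0.077 (np.float64(273.760195512291), np.float64(176.08060178348725))
-0.029 0.032 (np.float64(274.44394656351193), np.float64(165.25702696679437))
-0.026 0.0 (np.float64(274.8356801797348), np.float64(163.1903198105762))
-0.026 0.02 (np.float64(274.6239148327641), np.float64(166.84239733071212))
0 0.077 (np.float64(274.20721324963057), np.float64(221.37430474813763))
```

```bash
python3 -m crank '[{"dx":0.001,"dy":-0.0018,"dz":0,"twist":0,"grip":0.45},{"dx":0.001,"dy":-0.0018,"dz":-0.025,"twist":0,"grip":0.45},{"dx":0.001,"dy":-0.0018,"dz":-0.05,"twist":0,"grip":0.45},{"dx":0.001,"dy":-0.0018,"dz":-0.07,"twist":0,"grip":0.45},{"dx":0.001,"dy":-0.0018,"dz":-0.079,"twist":0,"grip":0.45}]' 25
python3 -m crank '[{"dx":0,"dy":0,"dz":0,"twist":0,"grip":0.2},{"dx":0,"dy":0,"dz":0,"twist":0,"grip":0},{"dx":0,"dy":0,"dz":0,"twist":0,"grip":-0.2},{"dx":0,"dy":0,"dz":0,"twist":0,"grip":-0.5},{"dx":0,"dy":0,"dz":0,"twist":0,"grip":-0.5}]'
python3 -m crank '[{"dx":0,"dy":0,"dz":0,"twist":0,"grip":-0.5},{"dx":0,"dy":0,"dz":0,"twist":0,"grip":-0.5},{"dx":0,"dy":0,"dz":0,"twist":0,"grip":-0.5},{"dx":0,"dy":0,"dz":0,"twist":0,"grip":-0.5},{"dx":0,"dy":0,"dz":0,"twist":0,"grip":-0.5}]'
```

```text
t: 10.23
eef_pos: [0.6465, -0.2993, 0.0493]
ee_rot: [3.14, 0.002, -1.133]
force: [-1.0, -0.2, -1.0]
width: 0.0636
gripper_force: 0.0
t: 10.65
eef_pos: [0.6488, -0.3002, 0.0534]
ee_rot: [-3.139, -0.002, -1.134]
force: [1.1, -0.0, 0.6]
width: 0.0429
gripper_force: 25.0
t: 11.07
eef_pos: [0.6479, -0.3001, 0.0519]
ee_rot: [-3.141, -0.0, -1.134]
force: [1.3, 0.2, 1.7]
width: 0.0429
gripper_force: 25.0
```

```bash
python3 -m crank '[{"dx":0,"dy":0,"dz":0.02,"twist":0,"grip":-0.5},{"dx":0,"dy":0,"dz":0.05,"twist":0,"grip":-0.5},{"dx":0,"dy":0,"dz":0.085,"twist":0,"grip":-0.5},{"dx":-0.02,"dy":0.02,"dz":0.09,"twist":-5,"grip":-0.5},{"dx":-0.045,"dy":0.045,"dz":0.09,"twist":-10,"grip":-0.5}]'
python3 -m crank '[{"dx":-0.025,"dy":0.025,"dz":0,"twist":-5,"grip":-0.5},{"dx":-0.05,"dy":0.05,"dz":0,"twist":-10,"grip":-0.5},{"dx":-0.075,"dy":0.075,"dz":0,"twist":-16.2,"grip":-0.5},{"dx":-0.1,"dy":0.1,"dz":0,"twist":-16.2,"grip":-0.5},{"dx":-0.125,"dy":0.122,"dz":0,"twist":-16.2,"grip":-0.5}]'
python3 -m crank '[{"dx":-0.02,"dy":0.015,"dz":0,"twist":0,"grip":-0.5},{"dx":-0.027,"dy":0.0224,"dz":-0.02,"twist":0,"grip":-0.5},{"dx":-0.027,"dy":0.0224,"dz":-0.04,"twist":0,"grip":-0.5},{"dx":-0.027,"dy":0.0224,"dz":-0.055,"twist":0,"grip":-0.5},{"dx":-0.027,"dy":0.0224,"dz":-0.055,"twist":0,"grip":-0.5}]'
python3 - <<'E'
from h import *
s=arm.get_state();f=arm.grab_frame('wrist');sc=arm.grab_frame('scene');sd=arm.grab_frame('side');print(s['eef_pos'],s['ee_rot'],s['t'],s['width'])
for n,i in(('w7',f),('s7',sc),('d7',sd)):cv2.imwrite(f'pics/{n}.png',i[:,:,::-1])
np.savez('w7.npz',eef_pos=s['eef_pos'],ee_rot=s['ee_rot'])
E
```

```text
t: 11.48
eef_pos: [0.6042, -0.256, 0.1437]
ee_rot: [-3.138, -0.002, -1.314]
force: [0.0, 1.3, -1.1]
width: 0.0436
gripper_force: 25.0
t: 11.9
eef_pos: [0.4754, -0.132, 0.141]
ee_rot: [3.14, 0.0, -1.593]
force: [0.1, 0.9, -1.1]
width: 0.043
gripper_force: 25.0
t: 12.32
eef_pos: [0.4478, -0.1105, 0.0841]
ee_rot: [3.136, -0.0, -1.592]
force: [-0.3, -0.1, -1.1]
width: 0.0432
gripper_force: 25.0
[ 0.44779658 -0.11050957  0.08410353] [ 3.13614861e+00 -2.55003739e-04 -1.59180963e+00] 12.3167 0.04323124806921676
```

```bash
python3 -m crank '[{"dx":0,"dy":0,"dz":-0.01,"twist":0,"grip":-0.5},{"dx":0,"dy":0,"dz":-0.018,"twist":0,"grip":-0.5},{"dx":0,"dy":0,"dz":-0.022,"twist":0,"grip":-0.5},{"dx":0,"dy":0,"dz":-0.022,"twist":0,"grip":-0.5},{"dx":0,"dy":0,"dz":-0.022,"twist":0,"grip":-0.5}]'
python3 - <<'E'
from h import *
s=arm.get_state();I={n:arm.grab_frame(n) for n in('wrist','scene','side')};print(s['eef_pos'],s['ee_rot'],s['t'],s['width'])
np.savez('w8.npz',eef_pos=s['eef_pos'],ee_rot=s['ee_rot'])
for n,i in I.items():cv2.imwrite(f'pics/8{n}.png',i[:,:,::-1])
def crop(n,p,hw,hh,k):
    u,v=map(int,w2px(T(n,s),p));print(n,u-hw,v-hh,k);return cv2.resize(I[n][max(v-hh,0):v+hh,u-hw:u+hw],None,fx=k,fy=k,interpolation=2)
b=[.4508,-.1095,.005]
A=np.hstack([crop('scene',b,50,40,4),crop('side',b,50,40,4)])
W=cv2.resize(I['wrist'][130:265,180:380],None,fx=4,fy=4*.5*.5*2*.5+1,interpolation=2)
print(A.shape,W.shape);W=W[:280]
m=np.vstack([A[:320],cv2.resize(I['wrist'][190:260,180:380],(800,280),interpolation=2)]);cv2.imwrite('pics/m8.png',m[:,:,::-1]);print(m.shape)
E
```

```text
t: 12.88
eef_pos: [0.4506, -0.1107, 0.0648]
ee_rot: [3.141, -0.0, -1.592]
force: [0.7, 0.1, -0.9]
width: 0.043
gripper_force: 25.0
[ 0.45064509 -0.11070118  0.06475301] [ 3.14119740e+00 -1.96995511e-04 -1.59156535e+00] 12.8833 0.04302175128353956
scene 247 179 4
side 196 194 4
(320, 800, 3) (270, 800, 3)
(600, 800, 3)
```

View pics/m8.png

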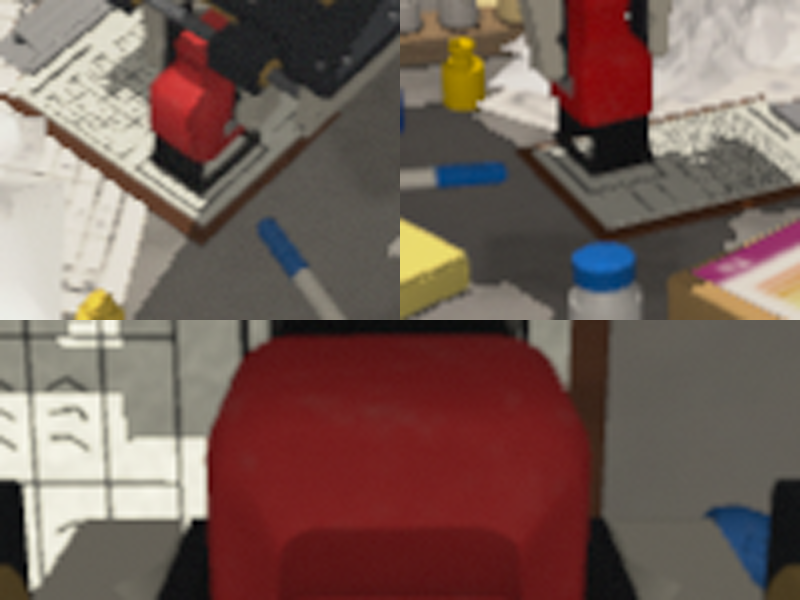

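The views show the stamp upright and square over the box, hovering a few mm up. In the scene crop the foot's lowest corner is at (200,192). In the side crop the bottom corners are at about (590,174) and (655,163).

Run:
```python
from h import *
t=np.radians(-1.2)
def cor(cx,cy,z):return [[cx+np.cos(t)*a*.019-np.sin(t)*b*.026,cy+np.sin(t)*a*.019+np.cos(t)*b*.026,z] for a,b in((-1,-1),(1,-1),(1,1),(-1,1))]
for n,o in(('scene',(247,179)),('side',(196,194))):
    for z in(.011,.013):print(n,z,[tuple(np.round((np.array(w2px(T(n),p))-o)*4).astype(int)+np.array([400*(n=='side'),0])) for p in cor(.4507,-.1095,z)])
# dark foot masks (numeric) 
for n,o in(('scene',(247,179)),('side',(196,194))):
    a=cv2.imread(f'pics/8{n}.png').max(2)[o[1]+22:o[1]+60,o[0]+25:o[0]+75]
    print(n,'rows from',o[1]+22,'cols from',o[0]+25)
    for y in range(0,38,1):print(o[1]+22+y,''.join('#' if v<38 else('+' if v<70 else '.') for v in a[y]))
```

```text
scene 0.011 [(np.int64(260), np.int64(144)), (np.int64(207), np.int64(109)), (np.int64(147), np.int64(163)), (np.int64(200), np.int64(200))]
scene 0.013 [(np.int64(260), np.int64(142)), (np.int64(207), np.int64(107)), (np.int64(147), np.int64(161)), (np.int64(200), np.int64(198))]
side 0.011 [(np.int64(588), np.int64(178)), (np.int64(651), np.int64(163)), (np.int64(612), np.int64(128)), (np.int64(550), np.int64(141))]
side 0.013 [(np.int64(587), np.int64(174)), (np.int64(651), np.int64(159)), (np.int64(612), np.int64(124)), (np.int64(550), np.int64(138))]
scene rows from 201 cols from 272
201 ..................................+++###+.....+++.
202 .................................+#...++........+.
203 .................................+#...............
204 .................................++...............
205 ..................................................
206 ..................................................
207 ..................................................
208 .................................+................
209 ..................................................
210 .....
[... 3008 characters left out ...]
.++++++.................................
242 ............++++++................................
243 .............++++++...............................
244 ..............++++++..............................
245 ...............++++++.............................
246 ................++++++............................
247 .................++++++......................+++++
248 ..................++++++.................+++++++++
249 ...................++++++............+++++++++++++
250 ....................++++++.......+++++++++++++++++
251 ..++.+.++++++++++..++++++++..++++++++++++++++.....
252 +++++++++++++++++++++++++++++++++++++++++++++.....
253 +++++++++++++++++++++++++++++++++++++++++++++++...
```

All corners agree with the prediction within about 2 mm. Descending to contact, then pressing slowly while watching the force.

```bash
python3 -m crank '[{"dx":0,"dy":0,"dz":-0.002,"twist":0,"grip":-0.5},{"dx":0,"dy":0,"dz":-0.004,"twist":0,"grip":-0.5},{"dx":0,"dy":0,"dz":-0.006,"twist":0,"grip":-0.5},{"dx":0,"dy":0,"dz":-0.008,"twist":0,"grip":-0.5},{"dx":0,"dy":0,"dz":-0.008,"twist":0,"grip":-0.5}]'
python3 -m crank '[{"dx":0,"dy":0,"dz":-0.001,"twist":0,"grip":-0.5},{"dx":0,"dy":0,"dz":-0.002,"twist":0,"grip":-0.5},{"dx":0,"dy":0,"dz":-0.003,"twist":0,"grip":-0.5},{"dx":0,"dy":0,"dz":-0.004,"twist":0,"grip":-0.5},{"dx":0,"dy":0,"dz":-0.004,"twist":0,"grip":-0.5}]'
python3 -m crank '[{"dx":0,"dy":0,"dz":-0.001,"twist":0,"grip":-0.5},{"dx":0,"dy":0,"dz":-0.002,"twist":0,"grip":-0.5},{"dx":0,"dy":0,"dz":-0.003,"twist":0,"grip":-0.5},{"dx":0,"dy":0,"dz":-0.004,"twist":0,"grip":-0.5},{"dx":0,"dy":0,"dz":-0.004,"twist":0,"grip":-0.5}]'
```

```text
t: 13.45
eef_pos: [0.4507, -0.1105, 0.0564]
ee_rot: [3.141, -0.0, -1.591]
force: [-0.1, -0.0, -0.3]
width: 0.043
gripper_force: 25.0
t: 13.87
eef_pos: [0.4507, -0.1106, 0.0526]
ee_rot: [-3.141, 0.0, -1.591]
force: [-0.2, 0.6, 1.8]
width: 0.0431
gripper_force: 25.0
t: 14.28
eef_pos: [0.4508, -0.1105, 0.0486]
ee_rot: [-3.141, 0.0, -1.591]
force: [-0.2, 1.6, 3.1]
width: 0.0429
gripper_force: 25.0
```

```bash
python3 -m crank '[{"dx":0,"dy":0,"dz":-0.0015,"twist":0,"grip":-0.5},{"dx":0,"dy":0,"dz":-0.003,"twist":0,"grip":-0.5},{"dx":0,"dy":0,"dz":-0.0045,"twist":0,"grip":-0.5},{"dx":0,"dy":0,"dz":-0.006,"twist":0,"grip":-0.5},{"dx":0,"dy":0,"dz":-0.007,"twist":0,"grip":-0.5}]'
python3 -m crank '[{"dx":0,"dy":0,"dz":-0.0005,"twist":0,"grip":-0.5},{"dx":0,"dy":0,"dz":-0.001,"twist":0,"grip":-0.5},{"dx":0,"dy":0,"dz":-0.0015,"twist":0,"grip":-0.5},{"dx":0,"dy":0,"dz":-0.002,"twist":0,"grip":-0.5},{"dx":0,"dy":0,"dz":-0.002,"twist":0,"grip":-0.5}]'
```

```text
t: 14.7
eef_pos: [0.4509, -0.1105, 0.0418]
ee_rot: [-3.141, -0.0, -1.591]
force: [-0.5, 0.3, 9.3]
width: 0.0432
gripper_force: 25.0
t: 15.12
eef_pos: [0.4511, -0.1105, 0.0405]
ee_rot: [-3.141, -0.0, -1.591]
force: [-3.4, 3.2, 14.1]
width: 0.0431
gripper_force: 25.0
```

The force rise to about 15 N fits the hard stop (press about 17.9 mm, counting the 1.5 mm preload at grasp). I'll back off slightly and hold.

```bash
python3 -m crank '[{"dx":0,"dy":0,"dz":0.0002,"twist":0,"grip":-0.5},{"dx":0,"dy":0,"dz":0.0004,"twist":0,"grip":-0.5},{"dx":0,"dy":0,"dz":0.0004,"twist":0,"grip":-0.5},{"dx":0,"dy":0,"dz":0.0004,"twist":0,"grip":-0.5},{"dx":0,"dy":0,"dz":0.0004,"twist":0,"grip":-0.5}]'
python3 -m crank '[{"dx":0,"dy":0,"dz":0,"twist":0,"grip":-0.5},{"dx":0,"dy":0,"dz":0,"twist":0,"grip":-0.5},{"dx":0,"dy":0,"dz":0,"twist":0,"grip":-0.5},{"dx":0,"dy":0,"dz":0,"twist":0,"grip":-0.5},{"dx":0,"dy":0,"dz":0,"twist":0,"grip":-0.5}]'
python3 - <<'E'
from h import *
t=np.radians(-1.2);g=arm.grab_frame('side');cv2.imwrite('pics/9side.png',g[:,:,::-1]);sc=arm.grab_frame('scene');cv2.imwrite('pics/9scene.png',sc[:,:,::-1])
c=T('side')
for z,hx,hy in((.005,.019,.026),(.019,.022,.029),(.0235,.022,.029)):
    print(z,[np.round(w2px(c,[.4508+np.cos(t)*a*hx-np.sin(t)*b*hy,-.1095+np.sin(t)*a*hx+np.cos(t)*b*hy,z]),1) for a,b in((-1,-1),(1,-1),(-1,1))])
def show(a,y0,y1,x0,x1):
    for y in range(y0,y1):print(y,''.join('R' if v[0]>50 and v[0]>2*v[1] else '#' if max(v)<38 else '+' if max(v)<70 else '.' for v in a[y,x0:x1].astype(int)))
show(g,222,246,225,270)
c=T('scene');print([np.round(w2px(c,[.4508+np.cos(t)*a*.019-np.sin(t)*b*.026,-.1095+np.sin(t)*a*.019+np.cos(t)*b*.026,.005]),1) for a,b in((-1,-1),(1,1),(-1,1))])
show(sc,208,240,278,325)
E
```

```text
t: 15.53
eef_pos: [0.451, -0.1105, 0.0405]
ee_rot: [-3.141, -0.0, -1.591]
force: [-1.9, 3.0, 10.1]
width: 0.0435
gripper_force: 25.0
t: 15.95
eef_pos: [0.451, -0.1105, 0.0405]
ee_rot: [-3.141, -0.0, -1.591]
force: [-2.1, 1.2, 11.0]
width: 0.043
gripper_force: 25.0
0.005 [array([243. , 240.9]), array([258.9, 237.1]), array([233.7, 231.7])]
0.019 [array([242.1, 235.9]), array([260.6, 231.6]), array([231.6, 225.9])]
0.0235 [array([242., 234.]), array([260.5, 229.7]), array([231.5, 224. ])]
222 .............+RRRRRRRRRRRRRRRRRRRR...........
223 ............+.RRRRRRRRRRRRRRRRRRRR...........
224 ............+..RRRRRRRRRRRRRRRRRRRR..........
225 .........RR....RRRRRRRRRRRRRRRRRRR...........
226 .........RRR...RRRRRRRRRRRRRRRRRRR...........
227 .........RRRR.RRRRRRRRRRRRRRRRRRRR...........
228 ..........RRRRRRRRRRRRRRRRRRRRRRRR...........
229 ..........RRRRRRRRRRRRRRRRRRRRRRRRR..........
230 ++........#RRRRRRRRRRRRRRRRRRRRRRRR..........
231 ++++......+#RRRRRRRRRRRRRRRRRRRRRR...........
232 ++++....+++##RRRRRRRRRRRRRRRRRRRR............
233 +++++.....++##RRRRRRRRRRRRRRRRRR+............
234 .+++
[... 1625 characters left out ...]
........+++.............
227 ................+##+++........++...............
228 ..................##+........++................
229 ...................+........++.................
230 ...........................++..................
231 ..........................++...................
232 ........................+++....................
233 .......................+++.....................
234 ......................+++......................
235 ................++...++++......................
236 ...............+++++++++.......................
237 ...............++++++++........................
238 ................+++++..........................
239 ..................++...........................
```

Run:
```python
from h import *
t=np.radians(-1.2);s=arm.get_state();print(s['eef_pos'],s['force'],s['gripper_force'],s['t'])
def P(n,a,b):return np.round(w2px(T(n),[.4508+np.cos(t)*a-np.sin(t)*b,-.1095+np.sin(t)*a+np.cos(t)*b,.005]),1)
for n in('scene','side'):
  print(n,'frame',[P(n,a*.0227,b*.0297) for a,b in((-1,-1),(-1,0),(-1,1),(1,-1),(0,-1))],'foot',[P(n,a*.019,b*.026) for a,b in((-1,-1),(-1,0),(-1,1),(1,-1),(0,-1))])
a=cv2.imread('pics/9scene.png').max(2);b=cv2.imread('pics/9side.png').max(2)
print('scene');[print(y,*a[y,292:322]) for y in(222,224,226)]
print('side cols');[print(x,'rows230-250',*b[230:250,x]) for x in(246,250,254)]
```

```text
[ 0.45098543 -0.11053183  0.04053043] [-2.1719617   2.68582823  9.93629142] 24.975344482809305 16.05
scene frame [array([314.1, 216.5]), array([305.7, 224.4]), array([297.1, 232.5]), array([298.5, 206.3]), array([306.2, 211.4])] foot [array([311.7, 216.6]), array([304.4, 223.5]), array([296.9, 230.6]), array([298.7, 208. ]), array([305.2, 212.3])]
side frame [array([242.2, 241.9]), array([236.7, 236.6]), array([231.5, 231.5]), array([261.1, 237.4]), array([251.7, 239.7])] foot [array([243. , 240.9]), array([238.3, 236.2]), array([233.7, 231.7]), array([258.9, 237.1]), array([251., 239.])]
scene
222 129 122 113 115 119 120 117 115 110 107 98 76 53 100 105 111 127 133 133 117 88 69 64 70 73 86 93 95 94 96
224 66 109 114 111 117 116 114 109 98 71 51 85 85 109 131 134 133 112 81 63 63 67 71 83 90 96 97 97 94 94
226 120 53 43 60 70 73 73 58 67 78 87 112 131 135 131 110 79 64 64 69 85 93 97 94 93 94 97 95 94 95
side cols
246 rows230-250 131 130 130 129 127 92 19 19 19 21 52 84 95 102 110 108 108 109 105 87
250 rows230-250 127 129 128 125 94 23 18 17 15 61 91 103 109 107 109 110 110 110 109 115
254 rows230-250 125 126 124 92 21 17 19 18 61 82 96 98 83 95 109 109 109 109 115 102
```

```bash
python3 -c "
from station import arm
print(arm.job_done())"
```

```text
the job is handed in; nothing more can be done
None
```

I handed the job in: the big weight stands in its ring, and the stamp is gripped, upright and fully pressed in the date box at about 11 N; the hand-in returned no verdict. My camera checks put both within about 3 mm of centre, against a limit of 6 mm.

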